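# Close a flow-cell housing in its rail nest and hold it shut

## Robot

A 7-joint arm with a two-finger parallel gripper is mounted at the origin on the work surface. World frame = base frame: x ahead of the robot, y to its left, z up, the work surface at z = 0. Lengths are in mm, angles in rad, forces in N, time in s.
With the tool pointing down it reaches from about 400 to 750 mm from the base axis. Payload 19.5 kg.
Tool frame: the origin (TCP) lies midway between the tips of the shut fingers; the grasp point (between the pads) lies 19 mm behind it; z points along the fingers, y is the direction in which the jaws open and shut (so a half turn about z gives the same grasp; the last joint's range is limited). The gripper opens to 85 mm and grips with 20 to 120 N. Pads are 22 mm wide; open, the fingers measure 114 mm over their backs; the gripper's body (76 mm by 85 mm) begins 54 mm behind the grasp point. The pads swing forward as they close: fully open they stand 13 mm farther back than shut.
Start: joints at [1.272, 0.707, -0.028, 1.485, 0.022, 0.951, -0.075], TCP at [146.036, -556.119, 231.268] pointing down, gripper open.
Joint ranges: [-2.71, 2.71], [-0.32, 2.16], [-1.57, 1.52], [0, 2.45], [-1.46, 4.6], [0, 2.02], [-2.83, 2.83]. Speed limits (rad/s): [1.89, 1.89, 2.57, 2.57, 3.01, 3.01, 3.01].

## Interface

Orientations are given as a unit quaternion [w, x, y, z].
In Python, from cell import env, imaging, finder gives the robot as it stands.
- The arm moves only by the tool send_rows, never from a script. Its argument "rows" is a list of rows, each a list of 4 numbers: the shift along the world's x, y, z in m, then the turn about the world's z in degrees. A call has 1 to 10 rows; each row shifts and turns the commanded pose from where the row before left it; what a row does not reach is not made up. A row lasts 1/8 s, in which the tool goes at most 62.5 mm and 10.7 degrees, less where a joint would pass 70% of its speed; a pose out of reach is approached as far as the arm can. A call is refused whole if a number of a shift passes 0.0625 or a number of a turn 10.7, either way. A call with a gripper value outside its range is refused whole. "claw" is the gripper command: -1 is shut, 1 is fully open, values between are in proportion, set as the call begins (left out, the last holds). The fingers move at their own pace and stop on an object; "force" is the grip in N (left out, the last holds). Time passes only in rows, so rows that do not move let the fingers close. It gives the time, the measured TCP pose, the force and the opening at its end, in the units of the state.
- env.get_state(): the state, without advancing time (a new reading comes with each control period).
- imaging.get_image(name): name is "side" or "top"; returns the picture (480x640x3 uint8, red, green, blue); there is no depth.
- imaging.get_calibration(name): a dict with "fx", "fy", "cx", "cy" (pixels), "extrinsics" (4x4, takes a point from world to camera coordinates). Camera axes: x right, y down, z forward; pixel columns grow to the right and rows downward; lengths in mm; the calibration is good to about 2 mm. A picture is of the moment at which its call begins. get_calibration takes no time and is no camera call.
- env.close_job(): hands the job in, once; it reports no verdict.
Trained networks look in the newest picture that a camera, given by its name, has taken for a name from the list of things; names that differ only in an ending like _2 or _b are one class to them, and where a whole thing is asked for, a point or a joint stands for the part that bears it (a point fixed in the world has none). Each returns a list of dicts, best first, with "score" (0 to 1); they miss things now and then, are a little off and sometimes report something else, mostly with a low value. They report only what shows in the picture. A call takes as long as a camera call.
- finder.find_in(camera, name): "position" ([x, y, z] in mm, in the coordinates of the camera as it stood for that picture, good to about 4 mm: the middle of the surface that is visible of it).
- finder.landmark_of(camera, name): "position" ([x, y, z] in mm, in the coordinates of the camera as it stood for that picture, good to about 4 mm: a listed point, or the origin of a listed thing).
The state is a dict: "time": time; "q": joint angles; "joint_velocities": joint speeds; "effort": joint torques, N m; "position": TCP position; "ee_rot": TCP orientation; "force": force on the tool from outside, world axes, zero at the start; "torque": the same for the moment, N m; "gripper_width": opening from 0.0 (shut) to 1.0 (fully open).
Only numpy, scipy, OpenCV 4.12 (cv2) and the standard library are available. Lean on these libraries where they do the work, as an engineer would, in place of code of your own. Each camera call takes 0.05 s, during which the arm holds its last target.

## Task

Set the green base half of the flow-cell housing upright in the open mouth of the blue rail nest and slide it under the lips, fully home, until the sprung balls click into its foot, and let go of it. Then fit the white cover half, rib up, over the two steel dowels of the base and press it down against the orange sprung pad until the halves meet with no gap. Finish while still holding the cover pressed shut with the gripper, without letting go (a colleague will put the clips on), leaving the other things on the bench where they stand.

Things in the scene. Friction and masses are not known exactly. Their poses are not given: they have to be found in the camera images.
- rail_nest: Rail nest fixed to the bench: slick aluminium bed 200 x 100 mm, 8 mm thick, two blue side rails, dark end stop at +x, open mouth at -x. Origin: on the bench below the centre of the home place. x: sliding direction (the base half goes in towards +x); z up. Home for the base half's origin: x = 0, y = 0, z = 8 mm, x axes parallel either way round. Bed spans x = -140 to +60 mm
- nest_mouth (a point): Point on the bed (8 mm above the bench) at x = -90 mm of the nest: set the base half down here. The mouth is open from above from x = -139 to -55 mm, between low walls 79 mm apart (tops 18 mm above the bench); then a funnel narrows to the rails
- nest_home (a point): Point on the bed at the home place (nest x = 0). Rails from nest x = -38 to +38 mm: walls 67 mm apart, lips 20 to 25 mm above the bench that leave a 54 mm slot for the body. End stop face at x = +34 mm, 25 mm high. Sprung balls at x = 0 stand out of the walls to y = 30 mm either side; getting the foot's front between them takes a push of about 10 N, then they ride along it into the notches
- base_half: Base half, loose, about 0.3 kg, green with white stripe, same after a half turn. Origin: centre of its underside. Foot 66 (x) x 64 (y) x 10 mm with a 14 mm wide, 3 mm deep notch midway in both long sides for the sprung balls; body 66 x 44 (y) mm up to z = 48 mm, gripped across the 44 mm, fingertips 20 mm or more above the underside to clear the lips. Starts upright on the bench beside the nest
- base_top (a point): Centre of the base half's top face (48 mm above its underside), where the cover's underside centre must lie. Two steel dowels, 8 mm in diameter, 14 mm tall, upper 5 mm tapered to 4 mm, stand at x = -23 and +23 mm of the base half, y = 0
- spring_pad (a joint): How far the orange pad (26 x 30 mm) in the base half's top is pressed down, m: 0 = free, 4 mm proud of the top face; 0.004 = level with it. Takes 4 N to start and 10 N to press fully; lifts the cover again when not pressed
- cover_half: Cover half, loose, about 0.14 kg, same after a half turn: white plate 66 (x) x 44 (y) x 14 mm with two through holes 9.5 mm in diameter at x = -23 and +23 mm, y = 0; on top a blue grip rib 30 (x) x 18 (y) mm from z = 14 to 42 mm, gripped across the 18 mm. Origin: centre of its underside. Starts rib up on the bench, on the other side of the nest from the base half
- basket: Bystander, not to be disturbed: open white plastic basket 120 x 180 x 70 mm, empty, to the right. Origin: centre of its underside
- reagent: Bystander, not to be disturbed: amber glass bottle 60 mm in diameter, 130 mm high, at the far side. Origin: centre of its underside
- petri_dish: Bystander, not to be disturbed: flat clear dish 90 mm in diameter, 16 mm high. Origin: centre of its underside
- vial: Bystander, not to be disturbed: small glass vial with yellow cap, 26 mm in diameter, 45 mm high, near the robot. Origin: centre of its underside
- beaker: Bystander, not to be disturbed: small white cup 50 mm in diameter, 55 mm high, near the robot. Origin: centre of its underside

How it is judged (in metres and radians):
On the way, in this order (a step that is already met when the one before it is completed fails the run):
1. the base half sits fully home in the rail nest, caught by the sprung balls, and has been let go (x of base_half in the frame of rail_nest between -0.003 and 0.003 m and y of base_half in the frame of rail_nest between -0.0025 and 0.0025 m and z of base_half in the frame of rail_nest below 0.011 m and angle between the x axis of base_half and the x axis of rail_nest, either way round below 0.06 rad and angle between base_half's own z axis and vertical below 0.05 rad and contact force between the fingers and base_half below 0.2 N and linear speed of base_half below 0.01 m/s), for 0.2 s.
2. the cover half is on both dowels (horizontal distance between cover_half and base_top below 0.003 m and angle between the x axis of cover_half and the x axis of base_half, either way round below 0.06 rad and angle between cover_half's own z axis and vertical below 0.08 rad and z of cover_half in the frame of base_top between -0.002 and 0.007 m), for 0.1 s.
At the end, for the whole second after the job is handed in: Base half home in the nest (3 mm along, 2.5 mm across, flat on the bed); cover on both dowels (centres within 3 mm, axes within 0.06 rad), gap to the base under 1.5 mm, pad down more than 2.5 mm, pressed on with over 5 N, fingers holding the cover with over 2 N, all at rest (x of base_half in the frame of rail_nest between -0.003 and 0.003 m and y of base_half in the frame of rail_nest between -0.0025 and 0.0025 m and z of base_half in the frame of rail_nest below 0.011 m and angle between the x axis of base_half and the x axis of rail_nest, either way round below 0.06 rad and angle between base_half's own z axis and vertical below 0.05 rad and horizontal distance between cover_half and base_top below 0.003 m and angle between the x axis of cover_half and the x axis of base_half, either way round below 0.06 rad and angle between cover_half's own z axis and vertical below 0.08 rad and z of cover_half in the frame of base_top between -0.002 and 0.0015 m and value of joint spring_pad above 0.0025 m and contact force between cover_half and base_half above 5 N and contact force between the fingers and cover_half above 2 N and linear speed of cover_half below 0.01 m/s); the arm keeps its last pose, push and grip.
It fails at once if the basket is shifted by more than 25 mm or tipped over (distance of basket from where it was at the start of the episode above 0.025 m or angle between basket's own z axis and vertical above 0.6 rad).
It fails at once if the reagent is shifted by more than 25 mm or tipped over (distance of reagent from where it was at the start of the episode above 0.025 m or angle between reagent's own z axis and vertical above 0.6 rad).
It fails at once if the petri dish is shifted by more than 25 mm or tipped over (distance of petri_dish from where it was at the start of the episode above 0.025 m or angle between petri_dish's own z axis and vertical above 0.6 rad).
It fails at once if the vial is shifted by more than 25 mm or tipped over (distance of vial from where it was at the start of the episode above 0.025 m or angle between vial's own z axis and vertical above 0.6 rad).
It fails at once if the beaker is shifted by more than 25 mm or tipped over (distance of beaker from where it was at the start of the episode above 0.025 m or angle between beaker's own z axis and vertical above 0.6 rad).
It also fails if it takes over 64 s, if anything falls off the work surface, if the arm or the gripper's body presses on something with over 40 N, if the wrist force passes 120 N, or if a joint passes its speed limit or range.

## Working session

There is one attempt and no reset: what is moved stays moved. The work goes in short steps, Python scripts to look and compute and a tool call to move; the robot and the scene stay as the last step left them, time stands still between calls to the robot, and variables do not carry over. Pictures are saved under pics/ and viewed, and the job is handed in when it is done.

Besides the shell and the picture viewer there is one more tool, called after "Emit:" as name([rows], argument=value, ...), one row to a line, values as JSON. send_rows: Moves the arm, as the interface text tells. Its arguments: {"type":"object","properties":{"rows":{"type":"array"},"claw":{"type":"number"},"force":{"type":"number"}},"required":["rows"]}

```bash
ls; mkdir -p pics
cat > h.py <<'E'
from cell import env, imaging, finder
import numpy as np, cv2
def cal(n):
    c=imaging.get_calibration(n);K=np.array([[c['fx'],0,c['cx']],[0,c['fy'],c['cy']],[0,0,1]]);return K,np.array(c['extrinsics'])
def c2w(n,p):
    K,T=cal(n);return (np.linalg.inv(T)@np.r_[p,1])[:3]
def pix(n,p):
    K,T=cal(n);c=(T@np.r_[p,1])[:3];u=K@c;return u[:2]/u[2]
def ray(n,uv,z):
    K,T=cal(n);Ti=np.linalg.inv(T);d=Ti[:3,:3]@np.linalg.inv(K)@np.r_[uv,1];o=Ti[:3,3];return o+d*(z-o[2])/d[2]
def snap(n,f):
    im=imaging.get_image(n);cv2.imwrite('pics/'+f,im[:,:,::-1]);return im
E
python3 - <<'E'
from h import *
for n in('side','top'):
    snap(n,n+'0.png')
    K,T=cal(n);print(n,K[0,0],np.linalg.inv(T).round(2).tolist())
    for o in('base_half','cover_half','rail_nest','nest_mouth','nest_home','base_top'):
        for r in finder.landmark_of(n,o)[:2]: print(o,round(r['score'],2),c2w(n,r['position']).round(1))
print(env.get_state())
E
```

```text
pics
side 600.678028959332 [[-0.77, -0.46, 0.44, 40.32], [-0.64, 0.56, -0.53, 635.73], [-0.01, -0.69, -0.72, 953.04], [0.0, 0.0, 0.0, 1.0]]
base_half 0.69 [484.2 250.2   1.8]
base_half 0.26 [ 769.6 -131.8   -1.9]
cover_half 0.62 [485.8 252.7  47.1]
nest_mouth 0.59 [506.3   6.9  11. ]
nest_home 0.97 [597.6  27.7  10.9]
base_top 0.7 [486.2 253.3  47. ]
base_top 0.39 [ 372.1 -104.9    1.1]
top 585.3167419015568 [[-0.01, -1.0, 0.09, 478.4], [-1.0, 0.01, -0.02, -9.11], [0.02, -0.09, -1.0, 1163.86], [0.0, 0.0, 0.0, 1.0]]
base_half 0.84 [484.2 256.   -2.4]
cover_half 0.75 [ 475.3 -277.7   -2.9]
rail_nest 0.97 [596.8  28.7   3.5]
nest_mouth 0.85 [507.    1.8  11.1]
nest_mouth 0.19 [ 771.9 -133.6    3.9]
nest_home 0.63 [594.1  24.5   8.1]
base_top 0.77 [482.6 249.1  44.6]
{'time': 0.7, 'q': array([ 1.2722962 ,  0.70650661, -0.02763105,  1.48460651,  0.02201151,
        0.95091652, -0.07550992]), 'joint_velocities': array([-0.00032712,  0.00168835,  0.00035934,  0.00107547,  0.00057026,
        0.00059618,  0.00058769]), 'effort': array([-1.11454483e-03, -8.82855320e+01,  1.23392031e+00, -2.36347103e+01,
        1.70343078e-02,  2.06848847e-03, -4.78891150e-05]), 'position': array([ 146.04766113, -556.10687873,  231.26237994]), 'ee_rot': array([-6.76692533e-05,  9.91767994e-01,  1.28047806e-01, -2.66752888e-06]), 'force': array([0.27296538, 0.39012194, 0.91431687]), 'torque': array([ 0.01745275,  0.01339078, -0.00526822]), 'gripper_width': 1.003164396864429}
```

View pics/top0.png

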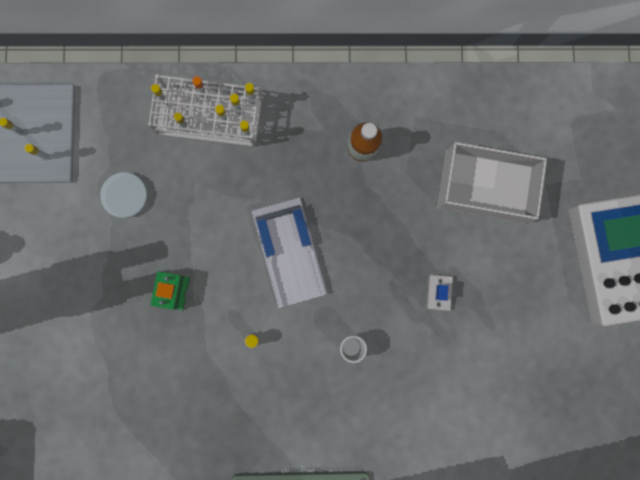

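View pics/side0.png

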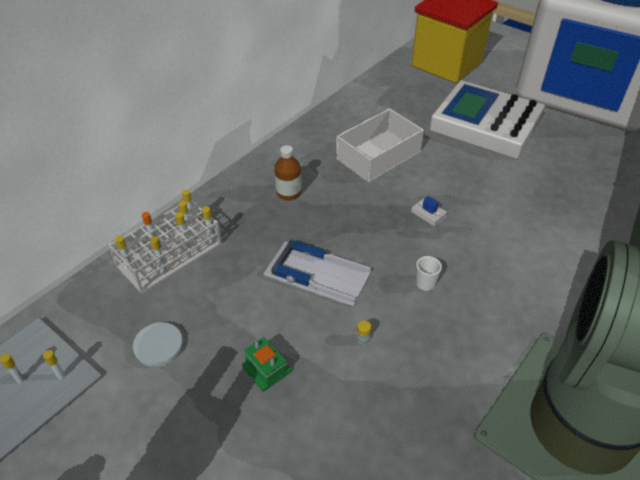

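The top view shows the nest at about (290,252), tilted by about 15°, with its mouth at the bottom. The base is at (168,291), the cover at (441,292), the vial at (251,341) and the beaker at (353,348). I'll enlarge those areas to measure them precisely.

Run:
```python
import cv2,numpy as np
im=cv2.imread('pics/top0.png')
a=cv2.resize(im[190:315,240:340],None,fx=6,fy=4.8*1.0,interpolation=cv2.INTER_CUBIC)
a=cv2.resize(im[190:315,235:345],(660,750),interpolation=cv2.INTER_CUBIC)[:600]
a=cv2.resize(im[195:310,240:335],(475,575),interpolation=cv2.INTER_CUBIC)
cv2.imwrite('pics/nest.png',a)
b=cv2.resize(im[265:315,145:195],(400,400),interpolation=cv2.INTER_CUBIC)
c=cv2.resize(im[267:317,415:465],(400,400),interpolation=cv2.INTER_CUBIC)
cv2.imwrite('pics/bc.png',np.hstack([b,c]))
```

```text
(no output)
```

View pics/nest.png

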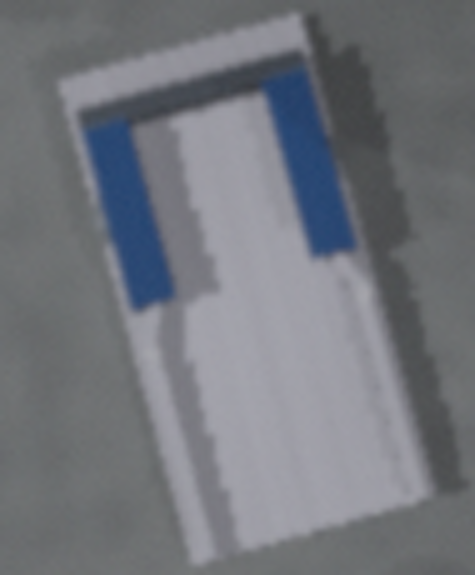

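View pics/bc.png

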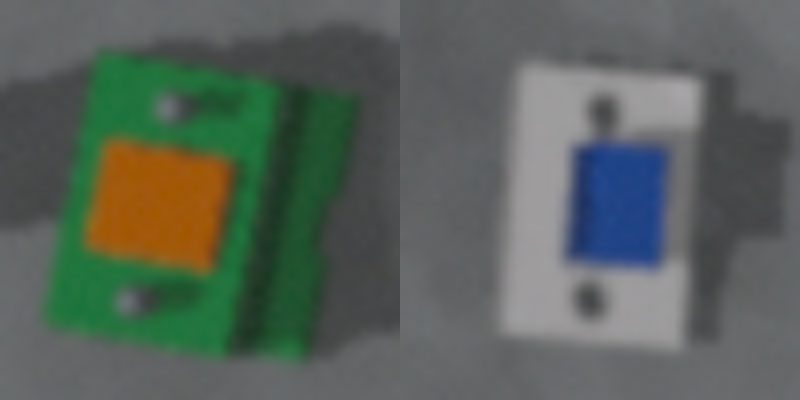

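```bash
cat > m.py <<'E'
from h import *
def P(x,y,s,ox,oy,z): return ray('top',((x+.5)/s-.5+ox,(y+.5)/s-.5+oy),z)
def show(t,pts,s,ox,oy,z):
    w=[P(*p,s,ox,oy,z)[:2] for p in pts]
    print(t,np.round(w,1).tolist(),'mean',np.mean(w,0).round(1)); return w
def ang(a,b): d=b-a; return np.degrees(np.arctan2(d[1],d[0])).round(1), np.linalg.norm(d).round(1)
E
python3 - <<'E'
from m import *
w=show('lips L-far,L-near,R-far,R-near',[(130,118),(173,300),(263,90),(312,258)],5,240,195,25)
print(ang(w[1],w[0]),ang(w[3],w[2]))
o=show('lip outer',[(87,127),(133,310),(306,68),(356,248)],5,240,195,25)
print(ang(o[1],o[0]),ang(o[3],o[2]))
r=show('rear bed',[(60,82),(305,12)],5,240,195,8);print(ang(r[1],r[0]))
f=show('front',[(197,563),(435,492)],5,240,195,8);print(ang(f[1],f[0]),ang(f[0],r[0]),ang(f[1],r[1]))
m=(r[0]+r[1]+f[0]+f[1])/4; print('bed centre',m)
b=show('base top',[(97,50),(280,83),(228,352),(45,325)],8,145,265,48)
print(ang(b[3],b[0]),ang(b[2],b[1]))
d=show('dowels',[(172,105),(132,298)],8,145,265,60);print(ang(d[1],d[0]))
p=show('pad',[(105,140),(232,155),(213,272),(85,248)],8,145,265,52)
c=show('cover',[(120,62),(303,75),(285,347),(100,333)],8,415,267,14);print(ang(c[3],c[0]),ang(c[2],c[1]))
c=show('rib',[(172,143),(266,143),(262,268),(166,265)],8,415,267,42);print(ang(c[3],c[0]),ang(c[2],c[1]))
c=show('holes',[(205,110),(190,300)],8,415,267,14);print(ang(c[1],c[0]))
for n in('vial','beaker'):
    for r in finder.landmark_of('top',n)[:1]: print(n,c2w('top',r['position']).round(1))
E
```

```text
lips L-far,L-near,R-far,R-near [[623.7, 62.7], [552.2, 46.1], [634.4, 10.6], [568.1, -8.1]] mean [594.6  27.9]
(np.float64(13.1), np.float64(73.4)) (np.float64(15.8), np.float64(68.8))
lip outer [[620.2, 79.5], [548.4, 61.7], [643.0, -6.3], [571.9, -25.3]] mean [595.9  27.4]
(np.float64(13.9), np.float64(74.0)) (np.float64(15.0), np.float64(73.5))
rear bed [[640.4, 91.5], [668.0, -6.0]] mean [654.2  42.8]
(np.float64(105.8), np.float64(101.4))
front [[449.9, 37.9], [476.7, -55.8]] mean [463.3  -8.9]
(np.float64(106.0), np.float64(97.4)) (np.float64(15.7), np.float64(197.9)) (np.float64(14.6), np.float64(197.6))
bed centre [558.76154941  16.915099  ]
base top [[521.7, 267.4], [513.5, 224.2], [450.4, 235.6], [457.1, 278.6]] mean [485.7 251.5]
(np.float64(-9.8), np.float64(65.6)) (np.float64(-10.3), np.float64(64.2))
dowels [[508.3, 246.8], [463.4, 255.4]] mean [485.8 251.1]
(np.float64(-10.9), np.float64(45.7))
pad [[500.4, 264.2], [496.6, 234.4], [469.2, 238.5], [475.1, 268.5]] mean [485.3 251.4]
cover [[511.4, -258.9], [507.8, -304.2], [441.3, -297.6], [445.2, -252.2]] mean [ 476.5 -278.2]
(np.float64(-5.8), np.float64(66.6)) (np.float64(-5.6), np.float64(66.8))
rib [[491.1, -264.9], [490.9, -287.5], [461.1, -285.7], [462.0, -262.6]] mean [ 476.3 -275.2]
(np.float64(-4.5), np.float64(29.2)) (np.float64(-3.6), np.float64(29.9))
holes [[499.5, -279.6], [453.0, -274.6]] mean [ 476.2 -277.1]
(np.float64(-6.2), np.float64(46.7))
vial [384.4  92.3  -1.4]
beaker [ 370.4 -104.7    1.9]
```

Emit:
send_rows([
  [0.039,0.032,0,0],
  [0.039,0.032,0,0],
  [0.039,0.032,0,0],
  [0.039,0.032,0,0],
  [0.039,0.032,0,0],
  [0.039,0.032,0,0],
  [0.039,0.032,0,0],
  [0.02,0.045,0,0],
  [0.02,0.045,0,0],
  [0.02,0.045,0,0],
], claw=1)

```text
time: 2.05
position: [479.6, -195.6, 231.3]
ee_rot: [-0.0, 0.992, 0.128, 0.0]
force: [1.3, -0.6, 0.3]
gripper_width: 0.998
```

Emit:
send_rows([
  [0.02,0.045,0,-3],
  [0.02,0.045,0,-3],
  [0.02,0.045,0,-3],
  [-0.008,0.0445,0,-4],
  [-0.008,0.0445,0,-4],
  [-0.008,0.0445,0,-4],
  [-0.008,0.0445,0,-4],
  [-0.008,0.0445,0,0],
  [-0.008,0.0445,0,0],
  [-0.008,0.0445,0,0],
])

```text
time: 3.3
position: [482.6, 250.9, 231.3]
ee_rot: [-0.0, 0.996, -0.09, 0.0]
force: [0.6, 0.6, 0.9]
gripper_width: 0.999
```

```bash
cat >> h.py <<'E'
def yaw():
    s=env.get_state();w,x,y,z=s['ee_rot'];return np.degrees(2*np.arctan2(y,x))
def st():
    s=env.get_state();print('t',round(s['time'],2),'p',s['position'].round(1),'yaw',yaw().round(2),'F',s['force'].round(1),'g',round(s['gripper_width'],3),'q',s['q'].round(2))
E
python3 -c "from h import *;st()"
```

```text
t 3.3 p [482.6 250.9 231.3] yaw -10.28 F [0.6 0.6 0.9] g 0.999 q [-0.68  0.68  0.28  1.61 -0.22  0.89 -2.08]
```

Emit:
send_rows([
  [0.003,0,-0.05,0],
  [0,0,-0.05,0],
  [0,0,-0.04,0],
  [0,0,-0.03,0],
  [0,0,-0.022,0],
  [0,0,-0.012,0],
  [0,0,-0.008,0],
])

```text
time: 4.18
position: [486.1, 249.5, 19.1]
ee_rot: [-0.0, 0.996, -0.09, 0.0]
force: [-1.0, 0.4, 1.1]
gripper_width: 1.002
```

```bash
python3 -c "
from h import *
st();snap('side','s1.png');snap('top','t1.png')
a=cv2.imread('pics/s1.png')[280:430,180:380];cv2.imwrite('pics/s1c.png',cv2.resize(a,(800,600)))"
```

```text
t 4.17 p [486.1 249.5  19.1] yaw -10.28 F [-1.   0.4  1.1] g 1.002 q [-0.61  1.    0.14  1.77 -0.31  0.4  -1.99]
```

View pics/s1c.png

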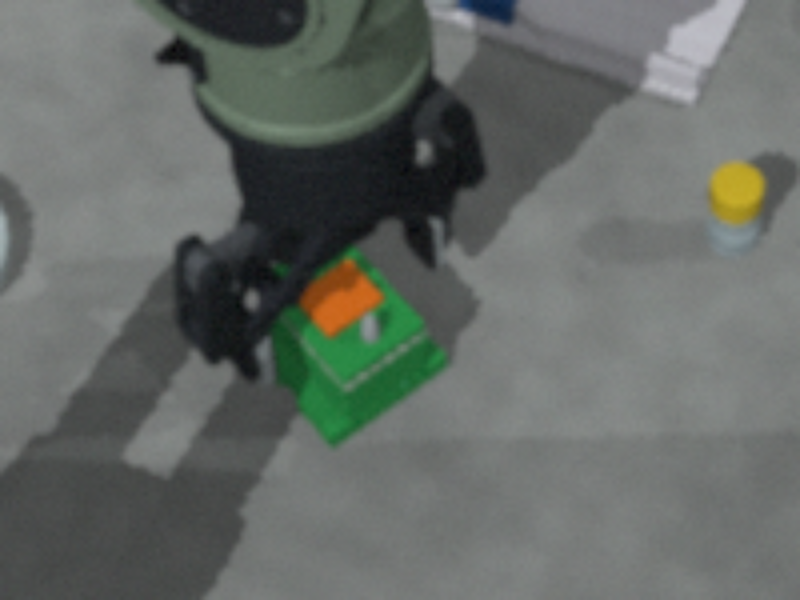

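The gripper straddles the base, with one finger either side of the green body at around crop (230,320) and (430,230). I'll close it.

Emit:
send_rows([
  [0,0.001,0,0],
  [0,0,0,0],
  [0,0,0,0],
  [0,0,0,0],
  [0,0,0,0],
  [0,0,0,0],
], claw=-1, force=50)

```text
time: 5.03
position: [486.3, 250.7, 19.9]
ee_rot: [-0.0, 0.996, -0.09, 0.0]
force: [-1.3, 0.6, 8.5]
gripper_width: 0.509
```

Emit:
send_rows([
  [0,0,0.01,0],
  [0,0,0.03,0],
  [0,0,0.03,0],
  [0,0,0,0],
])

```text
time: 5.52
position: [486.7, 250.8, 91.2]
ee_rot: [-0.001, 0.996, -0.09, 0.001]
force: [0.5, -0.2, -3.9]
gripper_width: 0.509
```

```bash
python3 -c "
from h import *
st();snap('side','s2.png')
a=cv2.imread('pics/s2.png')[260:410,180:380];cv2.imwrite('pics/s2c.png',cv2.resize(a,(800,600)))"
```

```text
t 5.53 p [486.7 250.8  91.2] yaw -10.28 F [ 0.5 -0.2 -3.9] g 0.509 q [-0.63  0.88  0.19  1.74 -0.29  0.55 -2.01]
```

View pics/s2c.png

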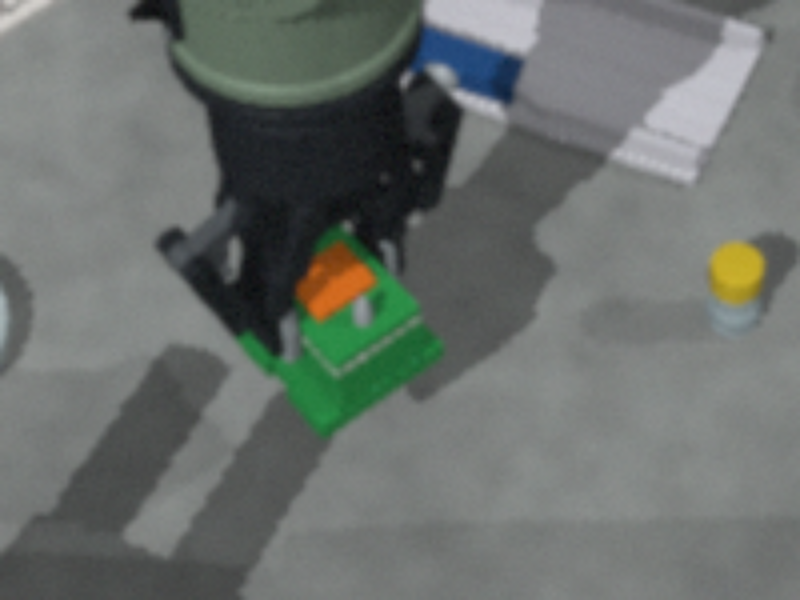

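Emit:
send_rows([
  [0.0033,-0.0413,0,4.2],
  [0.0033,-0.0413,0,4.2],
  [0.0033,-0.0413,0,4.2],
  [0.0033,-0.0413,0,4.2],
  [0.0033,-0.0413,0,4.2],
  [0.0033,-0.0413,0,4.4],
  [0,0,0,0],
  [0,0,0,0],
])

```text
time: 6.58
position: [505.5, 3.1, 88.6]
ee_rot: [-0.0, 0.991, 0.131, -0.001]
force: [0.6, -0.5, -3.3]
gripper_width: 0.503
```

```bash
python3 -c "
from h import *
st();snap('side','s3.png');snap('top','t3.png')
a=cv2.imread('pics/s3.png')[200:350,230:430];cv2.imwrite('pics/s3c.png',cv2.resize(a,(800,600)))"
```

```text
t 6.58 p [505.5   3.1  88.6] yaw 15.09 F [ 0.6 -0.5 -3.3] g 0.503 q [-0.07  0.84 -0.    1.89  0.01  0.42 -1.38]
```

View pics/s3c.png

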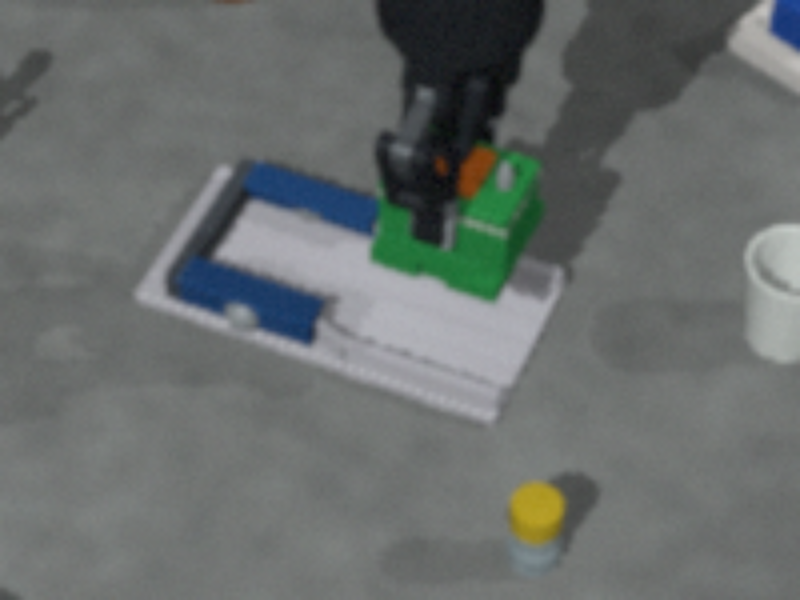

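Emit:
send_rows([
  [0,0,-0.02,0],
  [0,0,-0.02,0],
  [0,0,-0.01,0],
  [0,0,-0.006,0],
  [0,0,-0.003,0],
  [0,0,0,0],
])

```text
time: 7.42
position: [505.9, 2.6, 30.5]
ee_rot: [-0.0, 0.991, 0.132, 0.0]
force: [0.1, -0.2, -3.3]
gripper_width: 0.506
```

```bash
python3 -c "
from h import *
st();snap('side','s4.png');snap('top','t4.png')
a=cv2.imread('pics/s4.png')[200:350,230:430];cv2.imwrite('pics/s4c.png',cv2.resize(a,(800,600)))"
```

```text
t 7.42 p [505.9   2.6  30.5] yaw 15.12 F [ 0.1 -0.2 -3.3] g 0.506 q [-0.07  0.95 -0.    1.91  0.01  0.29 -1.38]
```

View pics/s4c.png

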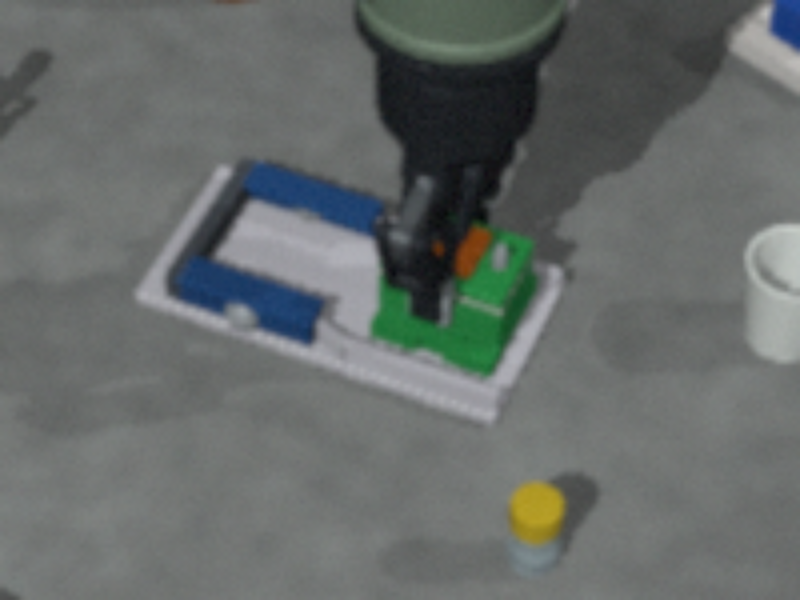

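The base is inside the mouth walls. I'll lower it until it touches, then slide it.

Emit:
send_rows([
  [0,0,-0.0015,0],
  [0,0,-0.001,0],
  [0,0,0,0],
])

```text
time: 7.9
position: [505.9, 2.6, 27.9]
ee_rot: [-0.0, 0.991, 0.131, 0.0]
force: [-1.2, 1.2, 3.3]
gripper_width: 0.503
```

Emit:
send_rows([
  [0.0077,0.0021,0,0],
  [0.0077,0.0021,0,0],
  [0.0077,0.0021,0,0],
  [0.0077,0.0021,0,0],
  [0,0,0,0],
])

```text
time: 8.52
position: [537.1, 12.3, 27.9]
ee_rot: [-0.001, 0.991, 0.132, 0.0]
force: [-2.2, 6.9, 5.2]
gripper_width: 0.507
```

```bash
python3 -c "
from h import *
st();snap('side','s5.png');snap('top','t5.png')
a=cv2.imread('pics/s5.png')[200:350,230:430];cv2.imwrite('pics/s5c.png',cv2.resize(a,(800,600)))"
```

```text
t 8.53 p [537.1  12.3  27.9] yaw 15.18 F [-2.2  6.9  5.2] g 0.507 q [-0.08  0.97 -0.    1.8   0.    0.37 -1.39]
```

View pics/s5c.png

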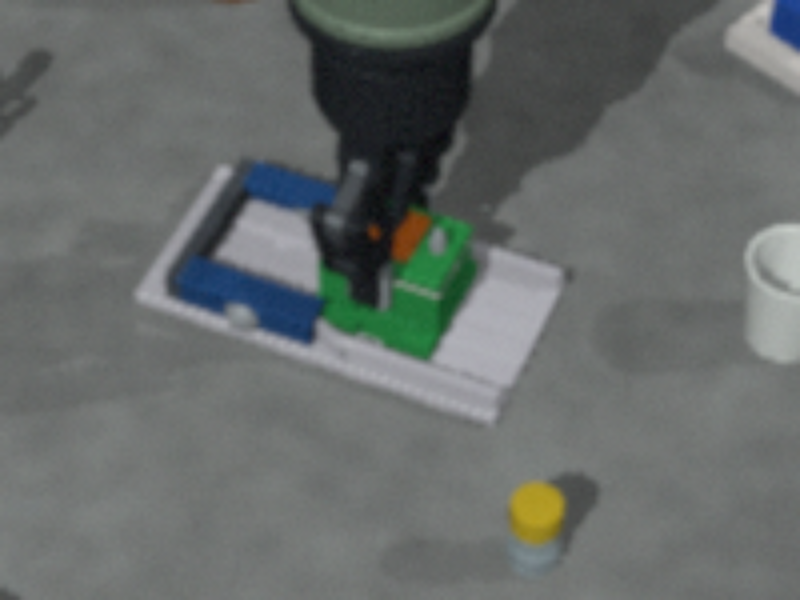

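Emit:
send_rows([
  [-0.0005,0.0019,0,0],
  [0,0,0,0],
  [0.0039,0.001,0,0],
  [0.0039,0.001,0,0],
  [0,0,0,0],
])

```text
time: 9.25
position: [544.1, 14.8, 28.0]
ee_rot: [0.0, 0.991, 0.131, -0.0]
force: [-1.0, -0.7, 7.5]
gripper_width: 0.505
```

Emit:
send_rows([
  [0,0,0.0004,0],
  [0.0039,0.001,0,0],
  [0.0039,0.001,0,0],
  [0.0039,0.001,0,0],
  [0.0029,0.0008,0,0],
  [0,0,0,0],
])

```text
time: 10.0
position: [558.6, 18.8, 28.1]
ee_rot: [-0.0, 0.991, 0.132, 0.0]
force: [-0.5, -0.6, -2.9]
gripper_width: 0.508
```

Emit:
send_rows([
  [0.0039,0.001,0,0],
  [0.0039,0.001,0,0],
  [0.0039,0.001,0,0],
  [0.0039,0.001,0,0],
  [0.0039,0.001,0,0],
  [0.0039,0.001,0,0],
  [0,0,0,0],
])

```text
time: 10.88
position: [582.8, 25.0, 28.3]
ee_rot: [-0.0, 0.991, 0.132, 0.001]
force: [0.5, 3.5, -3.8]
gripper_width: 0.502
```

Emit:
send_rows([
  [0.0039,0.0011,0,0],
  [0.0039,0.0011,0,0],
  [0.0029,0.0008,0,0],
  [0.001,0.0003,0,0],
  [0,0,0,0],
])

```text
time: 11.5
position: [594.2, 28.2, 28.3]
ee_rot: [-0.0, 0.991, 0.132, 0.001]
force: [2.7, 4.1, -4.9]
gripper_width: 0.508
```

```bash
python3 -c "
from h import *
st();snap('side','s6.png');snap('top','t6.png')
a=cv2.imread('pics/s6.png')[200:350,230:430];cv2.imwrite('pics/s6c.png',cv2.resize(a,(800,600)))"
```

```text
t 11.5 p [594.2  28.2  28.3] yaw 15.12 F [ 2.7  4.1 -4.9] g 0.508 q [-0.1   1.02  0.    1.58 -0.    0.54 -1.4 ]
```

View pics/s6c.png

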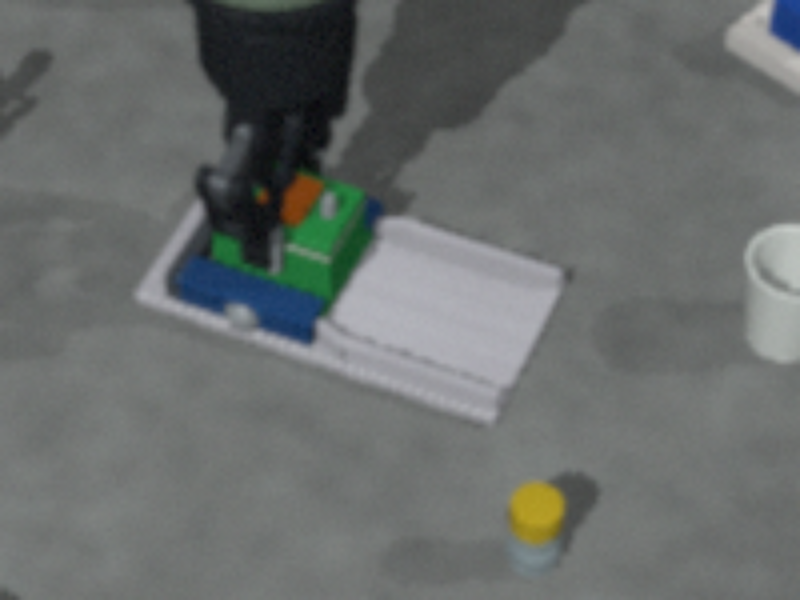

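Emit:
send_rows([
  [0.0007,0.001,0,0],
  [0.001,0.0003,0,0],
  [0,0,0,0],
])

```text
time: 11.98
position: [595.5, 29.3, 28.2]
ee_rot: [-0.0, 0.991, 0.131, 0.0]
force: [1.4, 2.2, -4.0]
gripper_width: 0.503
```

Emit:
send_rows([
  [0.001,0.0003,0,0],
  [0,0,0,0],
  [0,0,0,0],
])

```text
time: 12.35
position: [596.5, 29.7, 28.2]
ee_rot: [-0.0, 0.991, 0.132, 0.0]
force: [1.3, 1.8, -4.0]
gripper_width: 0.507
```

Emit:
send_rows([
  [0.001,0.0003,0,0],
  [0,0,0,0],
])

```text
time: 12.6
position: [597.4, 29.9, 28.2]
ee_rot: [-0.0, 0.991, 0.132, 0.0]
force: [1.4, 2.0, -3.6]
gripper_width: 0.504
```

Emit:
send_rows([
  [0.001,0.0003,0,0],
  [0,0,0,0],
])

```text
time: 12.85
position: [598.3, 29.9, 28.1]
ee_rot: [0.0, 0.991, 0.131, -0.0]
force: [0.1, 1.1, -3.2]
gripper_width: 0.503
```

```bash
python3 -c "
from h import *
st();snap('top','t7.png')
a=cv2.imread('pics/t7.png')[190:310,235:335];cv2.imwrite('pics/t7c.png',cv2.resize(a,(500,600)))"
```

```text
t 12.85 p [598.3  29.9  28.1] yaw 15.1 F [ 0.1  1.1 -3.2] g 0.503 q [-0.11  1.02  0.    1.56 -0.01  0.56 -1.41]
```

View pics/t7c.png

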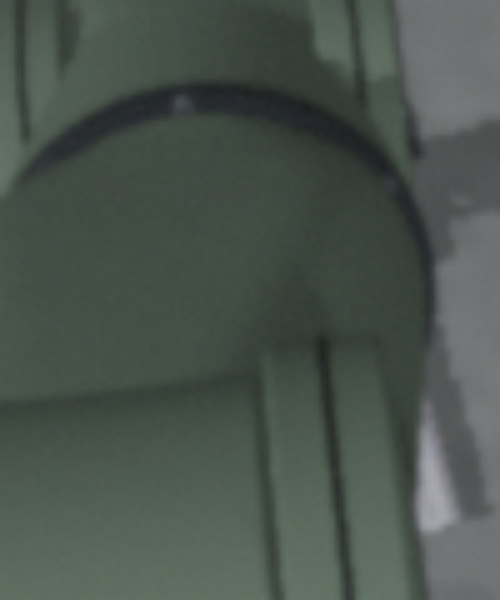

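Emit:
send_rows([
  [0.001,0.0003,0,0],
  [0,0,0,0],
])

```text
time: 13.15
position: [599.3, 30.4, 28.1]
ee_rot: [-0.0, 0.991, 0.131, -0.0]
force: [-0.4, -0.5, -3.4]
gripper_width: 0.507
```

Emit:
send_rows([
  [0.001,0.0003,0,0],
  [0,0,0,0],
])

```text
time: 13.4
position: [599.4, 30.4, 28.1]
ee_rot: [0.0, 0.991, 0.131, -0.001]
force: [-6.8, -1.4, 1.5]
gripper_width: 0.502
```

Emit:
send_rows([
  [-0.0015,-0.0004,0,0],
  [0,0,-0.0003,0],
  [0,0,0,0],
])

```text
time: 13.78
position: [599.0, 30.4, 28.0]
ee_rot: [-0.0, 0.991, 0.131, 0.0]
force: [-0.5, 0.1, -0.2]
gripper_width: 0.509
```

Emit:
send_rows([
  [0,0,0,0],
  [0,0,0,0],
  [0,0,0,0],
  [0,0,0,0],
], claw=1)

```text
time: 14.28
position: [598.9, 30.4, 27.9]
ee_rot: [-0.0, 0.991, 0.131, 0.0]
force: [0.4, 0.2, -0.2]
gripper_width: 1.003
```

Emit:
send_rows([
  [0,0,0.01,0],
  [0,0,0.03,0],
  [0,0,0.05,0],
  [0,0,0.05,0],
  [0,0,0.03,0],
  [-0.03,-0.04,0,-2],
  [-0.03,-0.05,0,-2],
  [-0.02,-0.05,0,-4],
  [-0.02,-0.05,0,-4],
  [-0.01,-0.04,0,-4],
])

```text
time: 15.52
position: [487.8, -201.6, 198.8]
ee_rot: [0.0, 1.0, -0.01, 0.0]
force: [0.5, 0.4, 0.2]
gripper_width: 0.998
```

```bash
python3 -c "
from h import *
st();snap('top','t8.png');snap('side','s8.png')
a=cv2.imread('pics/t8.png')[190:310,235:335];a=cv2.resize(a,(500,600),interpolation=cv2.INTER_CUBIC)
cv2.imwrite('pics/t8c.png',a)
for o in('base_top','base_half'):
  for n in('top','side'):
    for r in finder.landmark_of(n,o)[:1]: print(n,o,round(r['score'],2),c2w(n,r['position']).round(1))
"
```

```text
t 15.53 p [ 487.8 -201.6  198.8] yaw -1.09 F [0.5 0.4 0.2] g 0.998 q [ 0.31  0.68  0.04  1.7  -0.04  0.76 -1.22]
top base_top 0.9 [595.5  24.8  54.5]
side base_top 0.9 [600.2  29.6  55.4]
top base_half 0.66 [594.7  29.4   7.7]
side base_half 0.81 [599.5  28.9   7.5]
```

View pics/t8c.png

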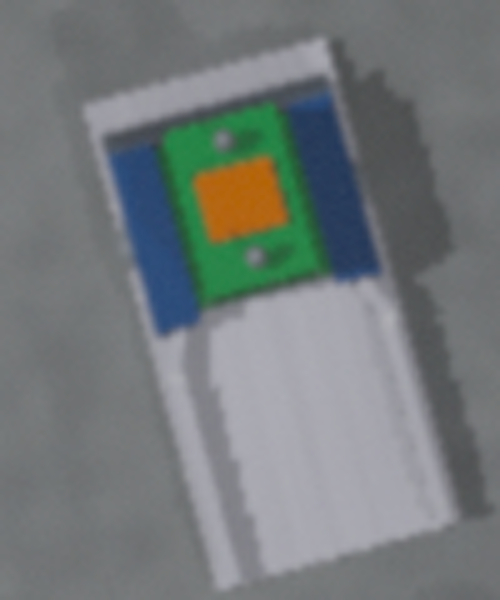

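Run:
```python
from m import *
d=show('dowels',[(222,138),(255,257)],5,235,190,68);print(ang(d[1],d[0]))
p=show('pad',[(195,180),(272,155),(288,222),(212,243)],5,235,190,60)
b=show('top',[(163,127),(280,103),(330,275),(205,305)],5,235,190,56);print(ang(b[3],b[0]),ang(b[2],b[1]))
o=show('lip outer',[(110,153),(158,335),(330,95),(381,275)],5,235,190,25);print(ang(o[1],o[0]),ang(o[3],o[2]))
```

```text
dowels [[619.9, 34.8], [574.8, 22.6]] mean [597.3  28.7]
(np.float64(15.1), np.float64(46.7))
pad [[605.0, 45.4], [614.3, 16.2], [588.7, 10.3], [580.9, 39.0]] mean [597.2  27.7]
top [[625.8, 57.7], [634.7, 13.1], [568.8, -5.5], [557.7, 42.0]] mean [596.8  26.8]
(np.float64(13.0), np.float64(69.9)) (np.float64(15.7), np.float64(68.6))
lip outer [[619.8, 80.3], [548.4, 61.7], [642.2, -5.9], [571.1, -25.3]] mean [595.4  27.7]
(np.float64(14.6), np.float64(73.8)) (np.float64(15.3), np.float64(73.6))
```

Emit:
send_rows([
  [-0.0055,-0.0375,0,-2.4],
  [-0.006,-0.038,-0.02,-2.4],
  [0,0,-0.05,0],
  [0,0,-0.05,0],
  [0,0,-0.02,0],
  [0,0,0,0],
])

```text
time: 16.58
position: [477.3, -273.9, 57.0]
ee_rot: [-0.001, 0.999, -0.049, -0.001]
force: [-0.2, 0.4, 0.0]
gripper_width: 1.001
```

```bash
python3 -c "
from h import *
st();snap('side','s9.png')
a=cv2.imread('pics/s9.png')[130:280,330:530];cv2.imwrite('pics/s9c.png',cv2.resize(a,(800,600)))"
```

```text
t 16.57 p [ 477.3 -273.9   57. ] yaw -5.59 F [-0.2  0.4  0. ] g 1.001 q [ 0.45  0.93  0.03  1.74 -0.05  0.48 -1.15]
```

View pics/s9c.png

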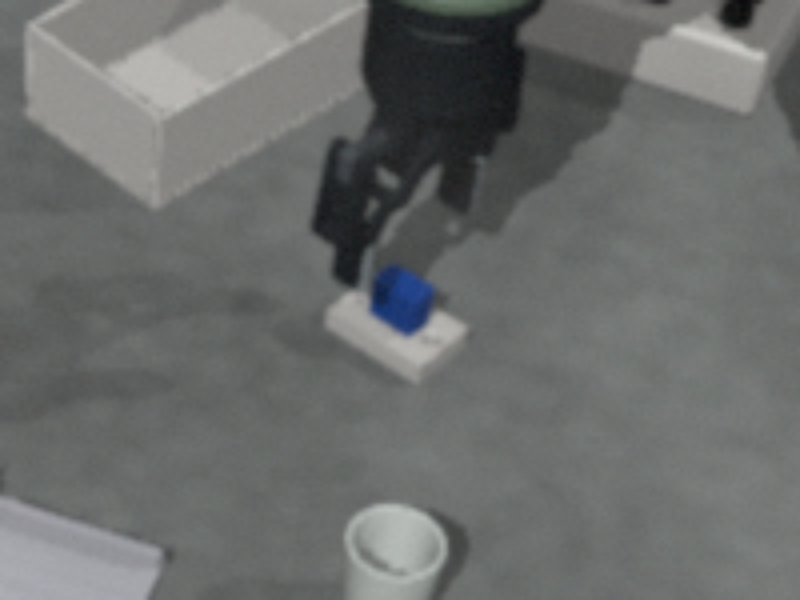

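The open fingers are above the cover rib, which is at crop (402,298). I'll go down and grip it.

Emit:
send_rows([
  [-0.0005,-0.002,-0.02,0],
  [0,0,-0.012,0],
  [0,0,-0.007,0],
  [0,0,0,0],
])

```text
time: 17.12
position: [476.9, -277.0, 19.0]
ee_rot: [-0.0, 0.999, -0.05, -0.0]
force: [-0.2, -0.1, -0.6]
gripper_width: 0.997
```

Emit:
send_rows([
  [0,0,0,0],
  [0,0,0,0],
  [0,0,0,0],
  [0,0,0,0],
  [0,0,0,0],
  [0,0,0,0],
  [0,0,0,0],
  [0,0,0,0],
], claw=-1, force=60)

```text
time: 18.12
position: [476.9, -277.2, 19.2]
ee_rot: [0.0, 0.999, -0.05, 0.0]
force: [-1.3, 0.5, 5.8]
gripper_width: 0.199
```

```bash
python3 -c "
from h import *
st();snap('side','s10.png')
a=cv2.imread('pics/s10.png')[130:280,330:530];cv2.imwrite('pics/s10c.png',cv2.resize(a,(800,600)))"
```

```text
t 18.12 p [ 476.9 -277.2   19.2] yaw -5.69 F [-1.3  0.5  5.8] g 0.199 q [ 0.46  1.    0.03  1.74 -0.05  0.4  -1.15]
```

View pics/s10c.png

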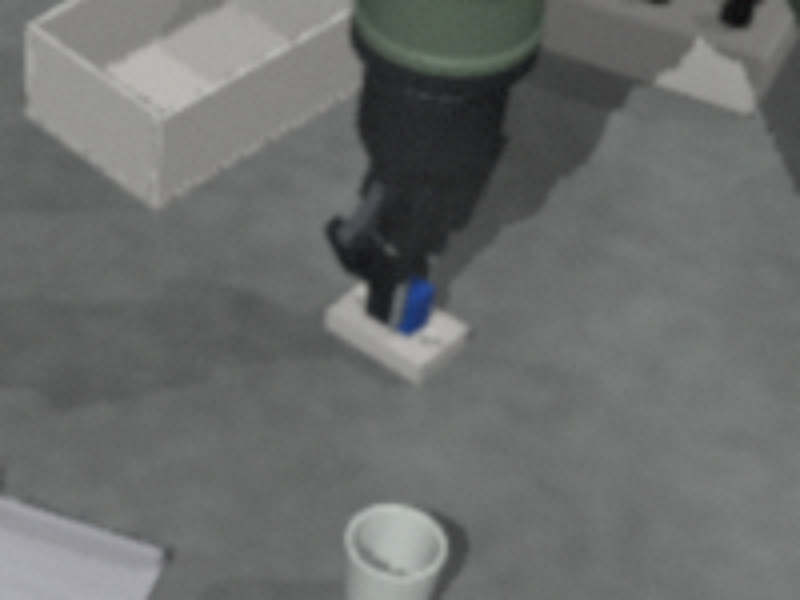

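Emit:
send_rows([
  [0,0,0.015,0],
  [0,0,0.04,0],
  [0,0,0.045,0],
  [0.012,0.03,0.02,2],
  [0.015,0.038,0,3],
  [0.018,0.046,0,3],
  [0.018,0.046,0,3],
  [0.018,0.046,0,3],
  [0.018,0.046,0,3],
])

```text
time: 19.3
position: [576.3, -23.6, 139.9]
ee_rot: [0.0, 0.995, 0.099, 0.0]
force: [0.4, -1.0, -1.7]
gripper_width: 0.199
```

Emit:
send_rows([
  [0.013,0.035,0,3],
  [0.0097,0.0205,0,0.8],
  [0,0,0,0],
  [0,0,0,0],
])

```text
time: 19.8
position: [598.3, 29.5, 139.4]
ee_rot: [0.0, 0.991, 0.131, -0.0]
force: [0.0, -0.2, -0.9]
gripper_width: 0.197
```

```bash
python3 -c "
from h import *
st();snap('side','s11.png')
a=cv2.imread('pics/s11.png')[170:320,230:430];cv2.imwrite('pics/s11c.png',cv2.resize(a,(800,600)))"
```

```text
t 19.8 p [598.3  29.5 139.4] yaw 15.06 F [ 0.  -0.2 -0.9] g 0.197 q [-0.12  0.86  0.03  1.5  -0.03  0.78 -1.38]
```

View pics/s11c.png

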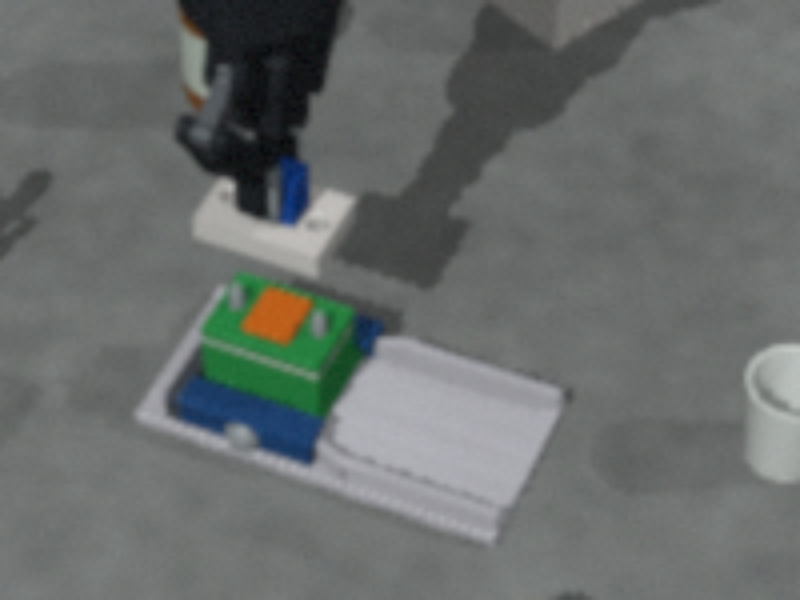

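The cover hangs level above the seated base. Its holes are at crop (228,198) and (315,225), and the dowels are at (237,287) and (318,315). I'll check the alignment with numbers.

Run:
```python
from h import *
im=cv2.imread('pics/s11.png')
a=cv2.resize(im[205:260,270:330],(660,605)[:2],interpolation=cv2.INTER_CUBIC)[:600];cv2.imwrite('pics/z11.png',a)
def R(x,y,z): return ray('side',((x+.5)/4-.5+230,(y+.5)/4-.5+170),z)[:2].round(1)
h=[R(228,198,134.2),R(315,225,134.2)];d=[R(237,286,69),R(318,313,69)]
print(h,np.mean(h,0));print(d,np.mean(d,0))
# predicted pixel of top corners for assumed centres
def rect(cx,cy,z,yawd=15.1):
    c,s=np.cos(np.radians(yawd)),np.sin(np.radians(yawd))
    return [((pix('side',[cx+c*u-s*v,cy+s*u+c*v,z])-[270,205]+.5)*11-.5).round(0).tolist() for u,v in((33,22),(33,-22),(-33,-22),(-33,22))]
print('cover top',rect(598.3,29.5,134.2));print('base top',rect(598.6,30.3,56))
```

```text
[array([619.6,  37.5]), array([574.9,  25. ])] [597.25  31.25]
[array([620.1,  34.4]), array([576.4,  22.8])] [598.25  28.6 ]
cover top [[84.0, 216.0], [196.0, 57.0], [532.0, 162.0], [426.0, 327.0]]
base top [[104.0, 518.0], [210.0, 360.0], [531.0, 465.0], [430.0, 629.0]]
```

View pics/z11.png

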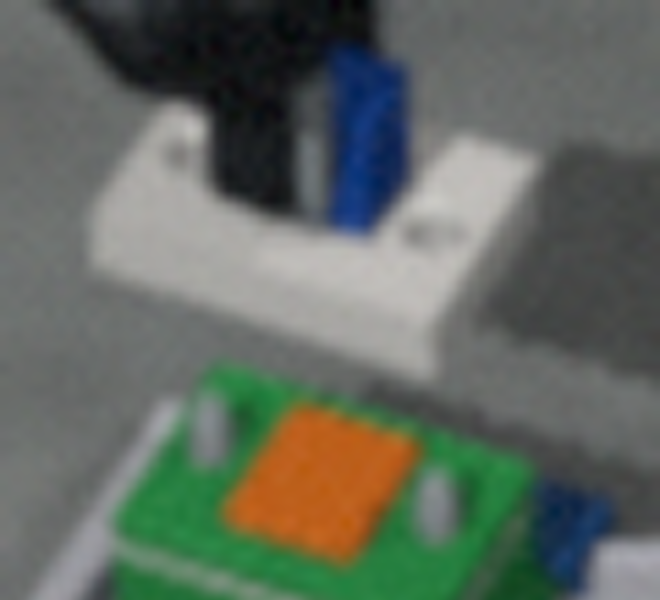

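Emit:
send_rows([
  [0.0004,0.0009,-0.025,0],
  [0,0,-0.018,0],
  [0,0,-0.004,0],
  [0,0,0,0],
  [0,0,0,0],
])

```text
time: 20.48
position: [599.3, 31.1, 92.7]
ee_rot: [-0.0, 0.991, 0.131, 0.001]
force: [0.9, -0.3, -1.0]
gripper_width: 0.198
```

Emit:
send_rows([
  [-0.0006,-0.0007,-0.001,0],
  [0,0,-0.0015,0],
  [0,0,-0.0015,0],
  [0,0,-0.001,0],
  [0,0,-0.001,0],
  [0,0,0,0],
])

```text
time: 21.22
position: [598.3, 30.6, 85.8]
ee_rot: [-0.0, 0.991, 0.131, -0.0]
force: [-0.8, -0.3, -2.0]
gripper_width: 0.195
```

Emit:
send_rows([
  [0,0,-0.0015,0],
  [0,0,-0.0015,0],
  [0,0,0,0],
])

```text
time: 21.6
position: [598.3, 30.6, 82.8]
ee_rot: [-0.0, 0.991, 0.132, -0.0]
force: [0.7, 0.5, -1.5]
gripper_width: 0.198
```

Emit:
send_rows([
  [0,0,-0.0015,0],
  [0,0,-0.0015,0],
  [0,0,0,0],
])

```text
time: 21.98
position: [598.3, 30.6, 79.7]
ee_rot: [-0.0, 0.991, 0.132, -0.0]
force: [0.8, -0.5, -1.0]
gripper_width: 0.193
```

On the dowels with no side force. Next I'll press against the pad.

Emit:
send_rows([
  [0,0,-0.0015,0],
  [0,0,-0.0015,0],
  [0,0,0,0],
])

```text
time: 22.35
position: [598.4, 30.6, 77.0]
ee_rot: [-0.0, 0.991, 0.132, 0.0]
force: [-1.4, -0.1, 6.0]
gripper_width: 0.197
```

Emit:
send_rows([
  [0,0,-0.001,0],
  [0,0,-0.0005,0],
  [0,0,0,0],
])

```text
time: 22.72
position: [598.4, 30.6, 75.6]
ee_rot: [-0.0, 0.991, 0.132, 0.0]
force: [-2.0, 0.4, 7.3]
gripper_width: 0.2
```

Emit:
send_rows([
  [0,0,-0.001,0],
  [0,0,0,0],
])

```text
time: 22.98
position: [598.5, 30.6, 75.2]
ee_rot: [-0.0, 0.991, 0.131, 0.0]
force: [-5.0, 0.5, 17.4]
gripper_width: 0.198
```

Emit:
send_rows([
  [0,0,-0.001,0],
  [0,0,0,0],
  [0,0,0,0],
])

```text
time: 23.35
position: [598.5, 30.6, 75.1]
ee_rot: [-0.0, 0.991, 0.131, 0.001]
force: [-10.8, 0.2, 33.9]
gripper_width: 0.197
```

Emit:
send_rows([
  [-0.0005,0,0.0005,0],
  [0,0,0,0],
  [0,0,0,0],
  [0,0,0,0],
])

```text
time: 23.85
position: [598.5, 30.6, 75.1]
ee_rot: [0.0, 0.991, 0.131, 0.001]
force: [-4.1, -1.1, 23.4]
gripper_width: 0.197
```

```bash
python3 -c "
from h import *
st();snap('side','s12.png');st()
for o in('cover_half','base_half','rail_nest'):
    for r in finder.landmark_of('side',o)[:1]: print(o,round(r['score'],2),c2w('side',r['position']).round(1))
a=cv2.imread('pics/s12.png')[170:320,230:430];cv2.imwrite('pics/s12c.png',cv2.resize(a,(800,600)))"
```

```text
t 23.85 p [598.5  30.6  75.1] yaw 15.11 F [-4.1 -1.1 23.4] g 0.197 q [-0.12  0.95  0.02  1.55 -0.03  0.64 -1.38]
t 23.9 p [598.5  30.6  75.1] yaw 15.11 F [-3.7 -0.4 23.2] g 0.196 q [-0.12  0.95  0.02  1.55 -0.03  0.64 -1.38]
rail_nest 0.98 [600.7  30.4  -4.7]
```

View pics/s12c.png

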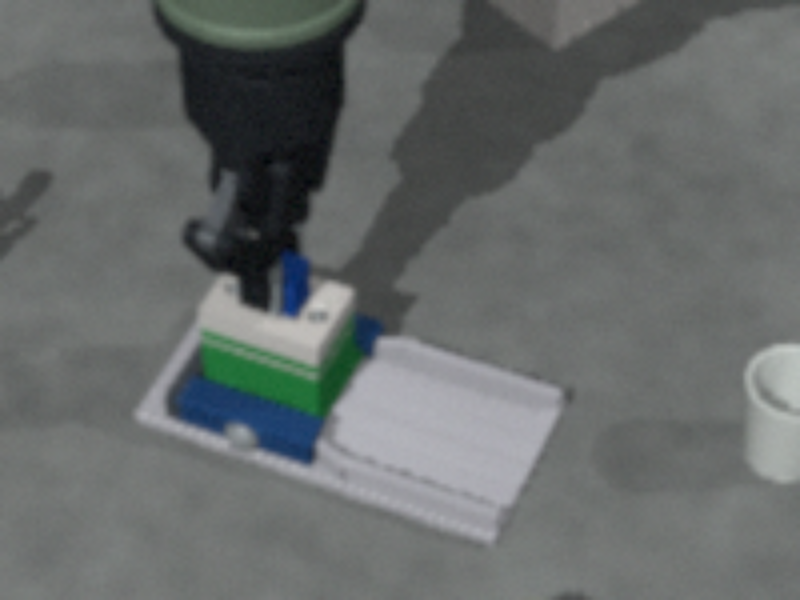

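The cover sits flush on the base, with the seam at crop (265,345), and the base is in the rails against the stop. The press force is steady at about 23 N, so I'll hand in.

```bash
python3 -c "
from h import *
print(env.close_job());st()"
```

```text
the job is handed in; nothing more can be done
None
the job is handed in; nothing more can be done
```

The job is handed in at about 24 s of the 64 s allowed, with the gripper still holding the cover pressed shut on the base; no verdict was reported.

- **Base half:** I set it down in the mouth and slid it in until it met the end stop, which resisted with about 7 N. I then backed off so the balls could centre it and let go. The top view after release put it about 1.5 mm along from the lips' centre.
- **Cover half:** It went over both dowels with no side force. The pad began to resist at the expected height. The cover stopped hard at TCP z = 75.1 mm, against 75.2 mm predicted for no gap.
- **Last checks:** The push was steady at about 23 N, with about 4 N sideways and the grip set to 60 N. The side picture shows the halves flush and the base in the rails.
- **What disagreed or failed:**
    - The two picture-based alignment checks of the cover over the dowels differed by a few mm across the nest. I relied on the measured gripper position there, and the cover went on freely.
    - The finder did not report the cover or base in the last picture, because the gripper was in the way. The final pose therefore rests on contact heights, forces and the picture.
- **Bystanders:** I never came near the other things on the bench. I did not measure their positions again at the end.

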